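# Level the tub hanging bar

## Task

The stall's pivoting hanging bar dips to the left, where the red-lidded sample tub is clipped on. Take the two tubs from the black crate: hang the big white-lidded tub by its hook on the empty right arm and let go, then hang the small green-lidded tub on the left arm between the post and the sample. Place or slide them along the bar so that in the end it hangs level by itself, with everything let go and still; all three tubs vary in weight with their filling, so go by feel. Be gentle with the bar (never lean on it or shove the hooks hard), and leave the sauce bottle, the jar and the tape roll where they are.

Things in the scene. Friction and masses are not known exactly. Their poses are not given: they have to be found in the camera images.
- beam (a joint): tilt of the wooden hanging bar about its fore-aft axle (the axle lies at rail_mid, along its x): 0 level, positive = left (+y) arm down; stops at +-0.16 rad. A weak centring spring 0.1 N m/rad and damping 0.2 N m s/rad at the axle, hardly any friction; hung tubs steady it further because they hang below the axle.
- stand: fixed stand: foot 150 x 160 x 12, red upright post 24 wide (y, along the bar) x 12 thick, and the pivoting bar on it; origin at the centre of the foot's underside, x away from the robot, y to the left arm
- rail_mid (a point): middle of the wooden bar's top face, on the axle; turns and tilts with the bar: x across, y along it to the left arm, z up. 235 above the table. Bar 16 wide (x), 14 deep (z), 480 long, an end block at each end stands 6 above its top. The axle and post stay below the top face. Apart from the sample tub the bar is balanced about the axle.
- rail_left (a point): point on the bar's top face 120 left (+y) of rail_mid; between post and sample a hook can sit centred 55 to 105 left
- rail_right (a point): point on the bar's top face 120 right (-y) of rail_mid; a hook can sit centred 60 to 210 right
- sample_tub (a point): centre of the sample tub clipped for good to the left arm, centred 200 left of rail_mid: amber, red lid and tab, 66 diameter, 45 tall, hook like the others, 0.10 to 0.16 kg (hidden, typically 0.125)
- big_grip (a point): centre of the big tub's black upright grip tab, 24 (x) x 14 (y) x 46 tall, to be pinched across its 14 (along y); 28 above big_seat. Axes: x toward the mouth of its hook, y along the bar when hung, z up. Tub: round, 80 diameter, 62 tall, amber, white lid, 0.28 to 0.46 kg depending on filling; stands in the crate
- big_seat (a point): centre of the underside of the hook's saddle plate, 34 (x) x 44 (y) x 5: the face that rests on the bar. 54 above the lid, 116 above the tub's underside. A 12-deep lip under the plate's +x edge and a strap 28 wide from its -x edge down to the lid, 26 clear between them; mouth on +x, 42 high from lid to lip. Grip tab on top
- small_grip (a point): centre of the small tub's blue grip tab, 28 above small_seat; tab, hook and axes exactly as on the big tub. Tub: 66 diameter, 50 tall, amber, green lid, 0.16 to 0.25 kg depending on filling; stands in the crate
- small_seat (a point): centre of the underside of the small tub's saddle plate, 54 above its lid, 104 above the tub's underside; otherwise as big_seat
- crate: black open crate 130 (x) x 300 (y) x 45 tall, floor and walls 5 thick, fixed; origin at the centre of its underside
- big: the big tub's body; origin at the centre of its underside
- small: the small tub's body; origin at the centre of its underside
- sauce: red sauce bottle, 56 diameter, 150 tall, bystander; origin at the centre of its underside
- jar: amber jar with yellow cap, 64 diameter, 80 tall, bystander; origin at the centre of its underside
- tape: yellow tape roll lying flat, 90 outside, 24 tall, bystander; origin at the centre of its underside
Things that resemble listed ones, but are neither listed nor needed, are in the scene too. What is shaped like the big but purple is not meant.

How it is judged:
By the outcome, as a careful person would: the job done as asked, in the order asked, and still so for the second after the job is handed in, with the robot touching nothing.
It also fails if it takes over 72 s, if anything falls off the work surface, if the arm or the gripper's body presses on something with over 40 N, if the wrist force passes 120 N, or if a joint passes its speed limit or range.

## Robot

A 6-joint arm with a two-finger parallel gripper is mounted at the origin on the work surface. World frame = base frame: x ahead of the robot, y to its left, z up, the work surface at z = 0. Lengths are in m, angles in rad, forces in N, time in s.
With the tool pointing down it reaches from about 0.25 to 0.775 m from the base axis. Payload 4 kg.
Tool frame: the origin (TCP) lies on the centre line of the jaws, within the pads' length; the fingertips stand 22 mm ahead of it and the grasp point (between the pads) lies 3 mm ahead of it (env.tcp_to_tips is the distance from the TCP to the fingertips, in m); z points along the fingers, x is the direction in which the jaws open and shut, and the axes are right-handed (so a half turn about z gives the same grasp; the last joint's range is limited). The gripper opens to 85 mm and grips with 20 to 120 N. Pads are 22 mm wide; open, the fingers measure 114 mm over their backs; the gripper's body (76 mm by 85 mm) begins 54 mm behind the grasp point. The pads swing forward as they close: fully open they stand 13 mm farther back than shut.
Start: joints at [1.051, 0.087, 1.371, -0, 1.684, -0.103], TCP at [0.223, 0.503, 0.216] pointing down, gripper open.
Joint ranges: [-3.1, 3.1], [-0.76, 2.03], [0.27, 2.55], [-1.08, 4.22], [0.17, 2.65], [-2.57, 2.57]. Speed limits (rad/s): [2.79, 2.79, 3.14, 3.14, 3.14, 3.14].

## Interface

Orientations are given as a unit quaternion [x, y, z, w].
In Python, from rig import env, hand, eyes, trace, pinpoint, current_time, current_joint_positions, current_dq, current_tau, current_tcp_pos, current_tcp_rot, current_wrist_force, current_wrist_torque, current_opening gives the robot as it stands. The module is installed in compiled form; this text tells all that it offers. Calls block until the motion is done:
- env.goto(position, orientation): joint-space move of the TCP to a pose.
- env.movel(position, frame=None, rate=0.15, contact_N=None): straight line of the TCP; frame=None keeps the orientation; rate is the mean speed in m/s. With contact_N (N) it stops when the force on the tool has changed by that much, and returns True; else False.
- env.goto_joints(angles): joint-space move.
- hand.release() and hand.gripper_close(squeeze=None): open the fingers fully, or close them until they stop; squeeze is the grip in N (None keeps the last).
- env.sleep(seconds).
- env.inverse_kinematics(position, orientation): joint angles nearest the present ones, or None.
- eyes.get_image(name): name is "scene" or "top" or "wrist"; returns a dict with "pixels" (420x560x3 uint8, blue, green, red), "range_z" (420x560 float32, m along the optical axis (not along the pixel's ray), 0 where there is no reading), "K" (3x3 intrinsics, pixels), "cam_to_world" (4x4, takes a point from camera to world coordinates). Camera axes: x right, y down, z forward; pixel columns grow to the right and rows downward; lengths in m; the calibration is good to about 2 mm. A picture is of the moment at which its call begins.
A pose or a line that the arm cannot do raises env.MotionError and nothing moves.
- env.job_done(): hands the job in, once; it reports no verdict.
Trained networks look in a picture, given as the dict that the camera call returned (one of the last four; its "shot" number tells which), for a name from the list of things; names that differ only in an ending like _2 or _b are one class to them, and where a whole thing is asked for, a point or a joint stands for the part that bears it (a point fixed in the world has none). Each returns a list of dicts, best first, with "conf" (0 to 1); they miss things now and then, are a little off and sometimes report something else, mostly with a low value. They report only what shows in the picture. A call takes as long as a camera call. They do not tell look-alikes from the thing itself.
- trace(picture, query): "mask" (420x560 bool, what is visible of it) and "xy" ([column, row] in pixels, amid what is visible of it).
- pinpoint(picture, query): "xy" ([column, row] in pixels: a listed point, or the origin of a listed thing).
Readings, each from a call of its own:
- current_time(): time.
- current_joint_positions(): joint angles.
- current_dq(): joint speeds.
- current_tau(): joint torques, N m.
- current_tcp_pos(): TCP position.
- current_tcp_rot(): TCP orientation.
- current_wrist_force(): force on the tool from outside, world axes, zero at the start.
- current_wrist_torque(): the same for the moment, N m.
- current_opening(): opening from 0.0 (shut) to 1.0 (fully open).
Only numpy, scipy, OpenCV 4.12 (cv2) and the standard library are available. Lean on these libraries where they do the work, as an engineer would, in place of code of your own. Each camera call takes 0.05 s, during which the arm holds its last target.

## Working session

There is one attempt and no reset: what is moved stays moved. The work goes in short steps, each a Python script; the robot and the scene stay as the last script left them, time stands still between calls to the robot, and variables do not carry over. Pictures are saved under pics/ and viewed, and the job is handed in when it is done.

```bash
mkdir -p pics; cat > h.py <<'E'
import numpy as np, cv2
from rig import *
def P(im,uv,r=None):
    u,v=uv
    if r is None:
        p=im["range_z"][int(v)-1:int(v)+2,int(u)-1:int(u)+2]; p=p[p>0]; r=np.median(p)
    K=im["K"]; c=np.array([(u-K[0,2])/K[0,0]*r,(v-K[1,2])/K[1,1]*r,r,1])
    return (im["cam_to_world"]@c)[:3]
def cloud(im):
    K=im["K"]; z=im["range_z"]; v,u=np.mgrid[:420,:560]
    c=np.stack([(u-K[0,2])/K[0,0]*z,(v-K[1,2])/K[1,1]*z,z,np.ones_like(z)],-1)
    return (c@im["cam_to_world"].T)[...,:3]
def proj(im,p):
    q=np.linalg.inv(im["cam_to_world"])@np.r_[p,1]; return (im["K"]@q[:3]/q[2])[:2]
E
python3 - <<'E'
from h import *
print(current_time(),current_tcp_pos(),current_tcp_rot())
for n in ["scene","top"]:
    im=eyes.get_image(n); cv2.imwrite(f"pics/{n}0.png",im["pixels"]); np.savez(f"{n}0.npz",**{k:im[k] for k in("pixels","range_z","K","cam_to_world")})
    for q in ["rail_mid","rail_left","rail_right","big_grip","big_seat","small_grip","small_seat","sample_tub","crate","stand"]:
        for d in pinpoint(im,q)[:3]: print(n,q,round(d["conf"],2),np.round(d["xy"],1),np.round(P(im,d["xy"]),3))
E
```

```text
0.0 [0.22238767 0.50244735 0.21511127] [ 8.38098279e-01  5.45518092e-01 -1.00747365e-03  5.20802054e-04]
scene rail_mid 0.7 [216.2 198.2] [ 0.629 -0.037  0.235]
scene rail_mid 0.66 [350.4 362.2] [0.514 0.327 0.091]
scene rail_mid 0.58 [258.8 299.1] [0.634 0.183 0.205]
scene rail_left 0.74 [239.  251.7] [0.631 0.085 0.216]
scene rail_left 0.67 [189.  153.9] [ 0.643 -0.158  0.254]
scene rail_right 0.97 [193.4 153.7] [ 0.634 -0.155  0.254]
scene big_grip 0.79 [286.3 195. ] [ 0.467 -0.042  0.148]
scene big_grip 0.57 [331.  160.9] [ 0.323 -0.088  0.15 ]
scene big_seat 0.83 [287.5 201.7] [ 0.466 -0.039  0.125]
scene big_seat 0.77 [325.5 169.6] [ 0.334 -0.09   0.121]
scene big_seat 0.54 [321.6 266. ] [0.472 0.138 0.116]
scene small_grip 0.91 [324.  256.7] [0.472 0.139 0.158]
scene small_seat 0.65 [323.4 263.9] [0.471 0.14  0.128]
scene sample_tub 0.7 [254.9 299. ] [0.634 0.159 0.153]
scene crate 0.66 [303.1 258.3] [0.466 0.055 0.005]
scene crate 0.5 [320.9 284.3] [0.476 0.152 0.055]
scene stand 0.58 [225.2 255.7] [ 0.639 -0.028  0.015]
scene stand 0.36 [350.7 363. ] [0.514 0.329 0.09 ]
top rail_mid 0.88 [283.7 155.3] [ 0.635 -0.035  0.234]
top rail_mid 0.64 [282.9 181.4] [ 0.625 -0.035  0.013]
top rail_mid 0.32 [235.5 156.8] [0.7   0.094 0.002]
top rail_left 0.85 [234.2 158.9] [0.635 0.082 0.214]
top rail_right 0.56 [333.5 150.4] [ 0.64  -0.149  0.253]
top big_grip 0.69 [287.  236.2] [ 0.455 -0.04   0.162]
top big_grip 0.65 [315.4 289. ] [ 0.328 -0.104  0.167]
top big_seat 0.95 [315.5 287.8] [ 0.331 -0.104  0.166]
top big_seat 0.91 [287.4 236. ] [ 0.455 -0.041  0.162]
top small_grip 0.71 [214.4 234.4] [0.463 0.135 0.158]
top small_seat 0.62 [222.3 240. ] [0.455 0.12  0.113]
top small_seat 0.57 [216.2 236. ] [0.459 0.131 0.158]
top sample_tub 0.62 [211.9 171.3] [0.622 0.142 0.151]
top crate 0.61 [257.5 242.3] [0.461 0.036 0.005]
top stand 0.65 [283. 176.] [ 0.632 -0.035  0.049]
```

View pics/scene0.png

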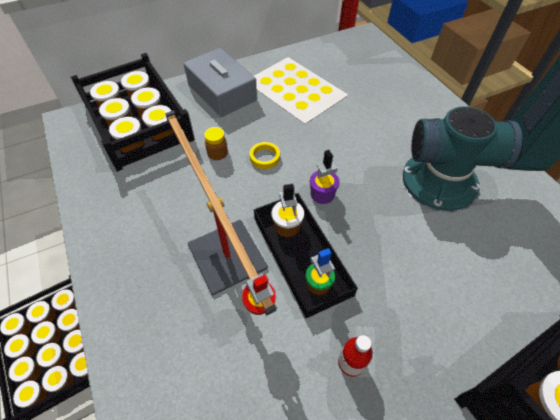

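View pics/top0.png

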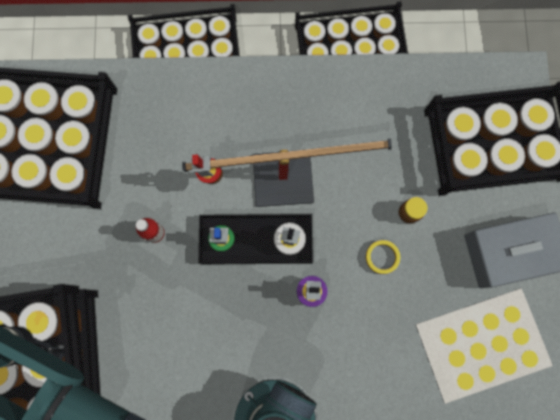

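```bash
python3 - <<'E'
import numpy as np,cv2
import h
for n,(x0,y0,x1,y1) in {"scene":(180,120,400,330),"top":(170,130,380,330)}.items():
    d=np.load(f"{n}0.npz"); cv2.imwrite(f"pics/{n}0c.png",cv2.resize(d["pixels"][y0:y1,x0:x1],None,fx=2.8,fy=2.8,interpolation=cv2.INTER_CUBIC))
E
```

```text
(no output)
```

View pics/top0c.png

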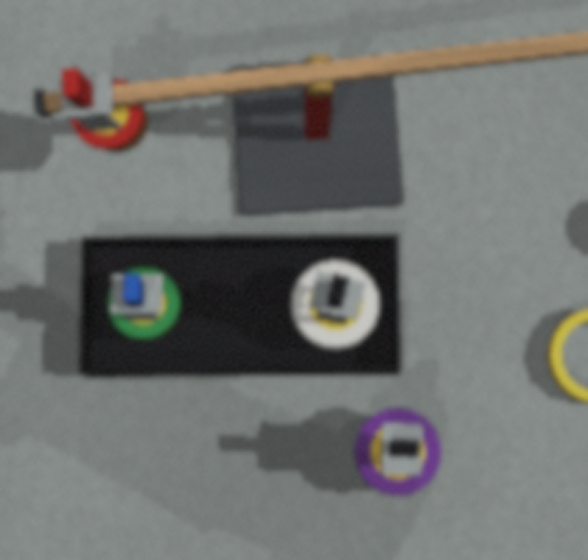

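View pics/scene0c.png

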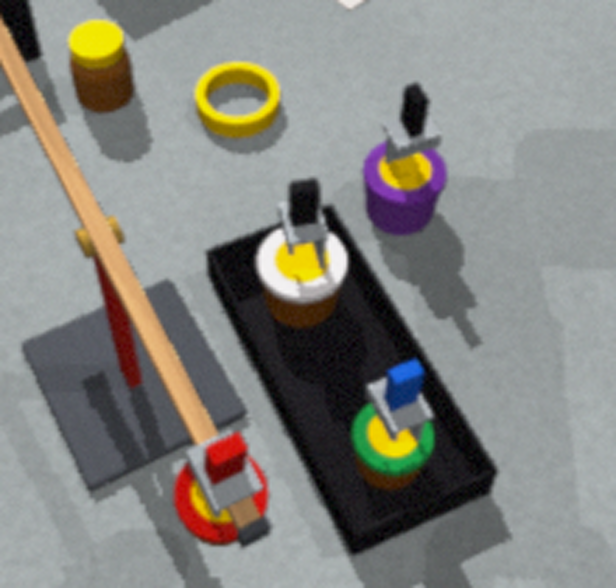

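In the pictures, the big-tub candidates are the white lid with black tab in the crate, scene (287,205), and a purple look-alike outside the crate, scene (325,180). I choose the white one. The small tub is the green lid with blue tab, scene (321,268). The sample has a red lid at (260,295), and the bar dips toward it. Next I fit the bar from depth and take a close wrist view.

```bash
python3 - <<'E'
from h import *
for n in ["scene","top"]:
    d=dict(np.load(f"{n}0.npz")); C=cloud(d); 
    b=(C[...,2]>0.19)&(C[...,2]<0.285)&(abs(C[...,0]-0.635)<0.03)&(C[...,1]>-0.27)&(C[...,1]<0.12)&(d["range_z"]>0)
    # keep wood colour
    px=d["pixels"].astype(int); b&=(px[...,2]-px[...,0]>40)
    p=C[b]; 
    t=p[:,2]-(-0.16*(p[:,1]+0.035)+0.235); p=p[abs(t)<0.006]
    f=np.polyfit(p[:,1],p[:,0],1); g=np.polyfit(p[:,1],p[:,2],1)
    print(n,len(p),"x=",f,"z=",g,np.percentile(p[:,1],[0,100]),"z0 y:",(0.235-g[1])/g[0], "std",np.std(p[:,0]-np.polyval(f,p[:,1])))
    fo=(C[...,2]>0.008)&(C[...,2]<0.017)&(abs(C[...,0]-0.63)<0.1)&(abs(C[...,1]+0.035)<0.12)&(px.max(-1)<110)
    q=C[fo][:,:2].astype(np.float32); print("foot",cv2.minAreaRect(q))
    for nm,c,zr in [("big",(0.46,-0.04),(0.12,0.185)),("small",(0.463,0.135),(0.10,0.172))]:
        m=(np.hypot(C[...,0]-c[0],C[...,1]-c[1])<0.06)&(C[...,2]>0.02)&(d["range_z"]>0)
        p=C[m]; z=p[:,2]
        for lo,hi in [(0.045,0.075),(0.105,0.14),(0.15,0.19)]:
            s=p[(z>lo)&(z<hi)]; 
            if len(s)>5: print(nm,lo,len(s),np.round(np.median(s,0),3), cv2.minAreaRect(s[:,:2].astype(np.float32)))
E
```

```text
scene 1395 x= [-0.05075472  0.63236588] z= [-0.1620909   0.22929274] [-0.26965566  0.11997863] z0 y: -0.03521023126659381 std 0.004982181881542582
foot ((0.6209942698478699, -0.013885535299777985), (0.17212697863578796, 0.19598712027072906), 3.157656669616699)
big 0.045 628 [ 0.468 -0.036  0.067] ((0.45312508940696716, -0.038174811750650406), (0.07215839624404907, 0.09834052622318268), 60.88666534423828)
big 0.105 182 [ 0.466 -0.038  0.126] ((0.4598091244697571, -0.04656451940536499), (0.044922564178705215, 0.034240320324897766), 75.81440734863281)
big 0.15 117 [ 0.461 -0.042  0.167] ((0.4598385989665985, -0.04632404446601868), (0.016182800754904747, 0.024504560977220535), 72.42507934570312)
small 0.045 483 [0.474 0.142 0.055] ((0.4515129029750824, 0.14604201912879944), (0.09152545779943466, 0.09439071267843246), 88.31620788574219)
small 0.105 259 [0.473 0.138 0.114] ((0.4659568667411804, 0.1309250444173813), (0.04465045779943466, 0.03416066989302635), 89.18156433105469)
small 0.15 96 [0.467 0.133 0.16 ] ((0.46629056334495544, 0.13162630796432495), (0.014139795675873756, 0.0239905100
[... 448 characters left out ...]
0.461 -0.045  0.125] ((0.46339938044548035, -0.04800275340676308), (0.04377054050564766, 0.03424534946680069), 75.55364227294922)
big 0.15 64 [ 0.462 -0.047  0.171] ((0.4630720615386963, -0.0479535236954689), (0.013645167462527752, 0.024496929720044136), 77.3844223022461)
small 0.045 268 [0.453 0.123 0.054] ((0.4540659785270691, 0.14339855313301086), (0.09002311527729034, 0.09561727195978165), 88.73820495605469)
small 0.105 184 [0.465 0.123 0.114] ((0.46906352043151855, 0.1298883855342865), (0.043185070157051086, 0.03393624722957611), 89.86244201660156)
small 0.15 62 [0.469 0.129 0.159] ((0.469113290309906, 0.13003814220428467), (0.012578154914081097, 0.02493412233889103), 89.88021087646484)
```

```bash
python3 - <<'E'
from h import *
# tool down, jaws along y: x_tool=+-y world
t=current_time()
for i,(x,y) in enumerate([(0.42,0.03)]):
    for q in ([2**-.5,2**-.5,0,0],[2**-.5,-2**-.5,0,0]):
        j=env.inverse_kinematics([x,y,0.36],q); print(q,j)
    env.goto([x,y,0.36],[2**-.5,2**-.5,0,0])
im=eyes.get_image("wrist"); cv2.imwrite("pics/w1.png",im["pixels"]); np.savez("w1.npz",**{k:im[k] for k in("pixels","range_z","K","cam_to_world")})
for q in ["big_grip","big_seat","small_grip","small_seat"]:
    for d in pinpoint(im,q)[:2]: print(q,round(d["conf"],2),np.round(d["xy"],1),np.round(P(im,d["xy"]),4))
print(current_time()-t, current_wrist_force(),im["cam_to_world"].round(3))
E
```

```text
[0.7071067811865476, 0.7071067811865476, 0, 0] [-6.35200915e-02 -1.82584316e-01  1.34580216e+00 -4.44089210e-16
  1.97837481e+00 -1.63431642e+00]
[0.7071067811865476, -0.7071067811865476, 0, 0] [-6.35200915e-02 -1.82584316e-01  1.34580216e+00 -4.44089210e-16
  1.97837481e+00  1.50727624e+00]
big_grip 0.89 [153.   87.3] [ 0.3242 -0.0929  0.167 ]
big_grip 0.62 [209.7 213.7] [ 0.4552 -0.0443  0.1727]
big_seat 0.64 [219.2 205.8] [ 0.452  -0.0368  0.1539]
small_grip 0.75 [361.  214.7] [0.4609 0.1265 0.1599]
small_seat 0.63 [353.6 201.5] [0.4571 0.1263 0.1202]
2.175 [ 0.09948047 -0.1822     -0.56086085] [[ 0.     0.946  0.325  0.336]
 [ 1.    -0.    -0.     0.031]
 [ 0.     0.325 -0.946  0.518]
 [ 0.     0.     0.     1.   ]]
```

View pics/w1.png

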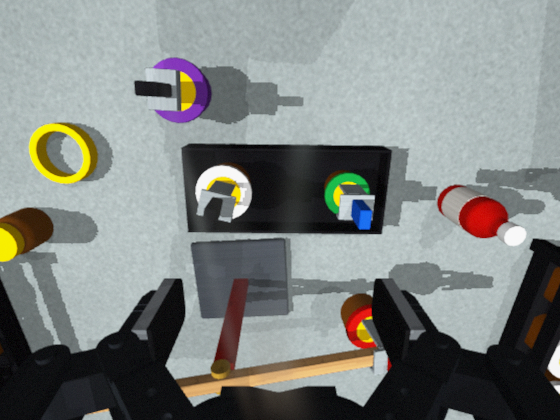

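```bash
cat >> h.py <<'E'
from scipy.spatial.transform import Rotation as R
Q0=R.from_quat([2**-.5,2**-.5,0,0])
def Q(yaw_deg): return (R.from_euler("z",yaw_deg,degrees=True)*Q0).as_quat()
def F(n=10):
    a=[]
    for _ in range(n): a.append(np.r_[current_wrist_force(),current_wrist_torque()]); env.sleep(0.02)
    a=np.array(a); return a.mean(0).round(3),a.std(0).max().round(3)
E
python3 - <<'E'
from h import *
d=dict(np.load("w1.npz")); C=cloud(d)
for nm,c in [("big",(0.461,-0.047)),("small",(0.467,0.131))]:
    m=(np.hypot(C[...,0]-c[0],C[...,1]-c[1])<0.035)&(d["range_z"]>0); p=C[m]; z=p[:,2]
    for lo,hi in [(0.105,0.14),(0.145,0.19)]:
        s=p[(z>lo)&(z<hi)]; print(nm,lo,len(s),cv2.minAreaRect(s[:,:2].astype(np.float32)),s[:,2].max())
t=current_time()
env.goto([0.4615,-0.0472,0.25],Q(-14.5))
env.movel([0.4615,-0.0472,0.185],Q(-14.5))
print(F())
env.movel([0.4615,-0.0472,0.155],rate=0.1,contact_N=8)
hand.gripper_close(40); print("op",current_opening(),current_tcp_pos())
env.movel([0.4615,-0.0472,0.205],rate=0.1); env.sleep(0.2)
print(F(),current_opening(),current_time())
im=eyes.get_image("scene"); cv2.imwrite("pics/s2.png",cv2.resize(im["pixels"][100:340,150:420],None,fx=2.5,fy=2.5))
E
```

```text
big 0.105 783 ((0.4601525664329529, -0.045657455921173096), (0.04401740804314613, 0.03438632935285568), 75.60762786865234) 0.13964599240295528
big 0.145 379 ((0.46024489402770996, -0.04566294699907303), (0.014101139269769192, 0.02444562315940857), 75.73561096191406) 0.17416440134132682
small 0.105 696 ((0.46621012687683105, 0.13213607668876648), (0.04406873136758804, 0.03425407037138939), 88.8707046508789) 0.13994065990485327
small 0.145 320 ((0.46604639291763306, 0.13204573094844818), (0.014327135868370533, 0.023906167596578598), 89.55290222167969) 0.1629020255779276
(array([ 0.07 , -0.093,  0.266, -0.015,  0.012,  0.007]), np.float64(0.513))
op 0.1319199488414865 [ 0.46167968 -0.04710033  0.1553697 ]
(array([ 0.179, -0.38 , -3.692, -0.011, -0.022, -0.013]), np.float64(0.719)) 0.13376731189728802 6.7917
```

View pics/s2.png

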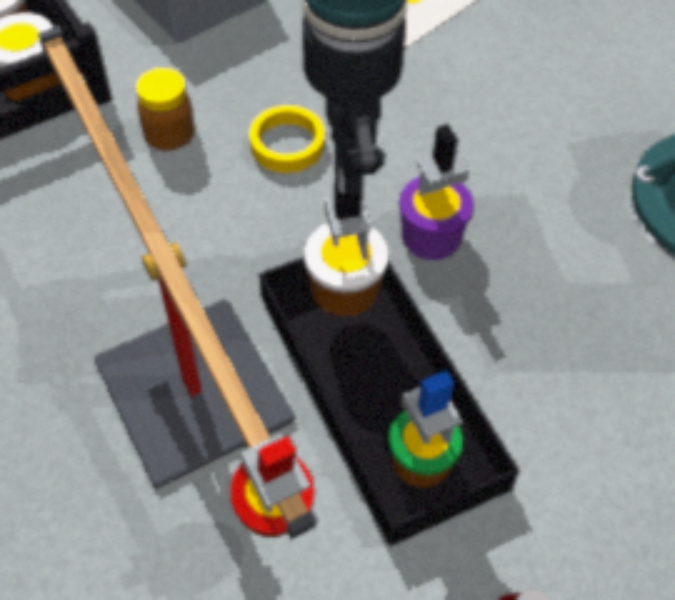

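```bash
cat >> h.py <<'E'
MID=np.array([0.635,-0.037]); UB=np.array([-0.0504,0.9987]); NB=np.array([0.9987,0.0504])
def B(n,s,z): return np.r_[MID+NB*n+UB*s,z]   # n across(away), s along left
E
python3 - <<'E'
from h import *
env.movel([0.4615,-0.0472,0.312],rate=0.15)
env.goto(B(-0.09,-0.103,0.312),Q(2.9)); print(F(40),current_time())
env.movel(B(0,-0.103,0.312),rate=0.08)
print(current_tcp_pos(),B(0,-0.103,0.312),F(5)[0][:3])
for n in ("scene","top"):
    im=eyes.get_image(n); cv2.imwrite(f"pics/{n}3.png",im["pixels"]); np.savez(f"{n}3.npz",**{k:im[k] for k in("pixels","range_z","K","cam_to_world")})
im=eyes.get_image("wrist"); cv2.imwrite("pics/w3.png",im["pixels"])
a=cv2.imread("pics/scene3.png")[110:250,160:340];b=cv2.imread("pics/top3.png")[110:250,230:410]
cv2.imwrite("pics/m3.png",np.hstack([cv2.resize(a,None,fx=2.2,fy=2.2),cv2.resize(b,None,fx=2.2,fy=2.2)])); print(current_time())
E
```

```text
(array([-1.570e-01,  1.670e-01, -3.737e+00,  3.700e-02,  1.200e-02,
       -1.000e-03]), np.float64(0.863)) 8.9667
[ 0.63988471 -0.13992264  0.31227402] [ 0.6401912 -0.1398661  0.312    ] [ 0.517  0.121 -3.981]
10.475
```

View pics/m3.png

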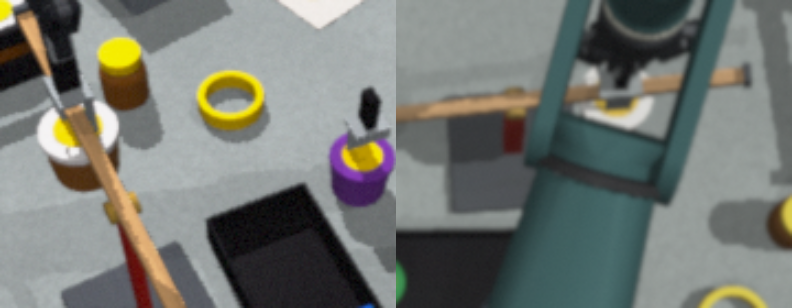

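View pics/w3.png

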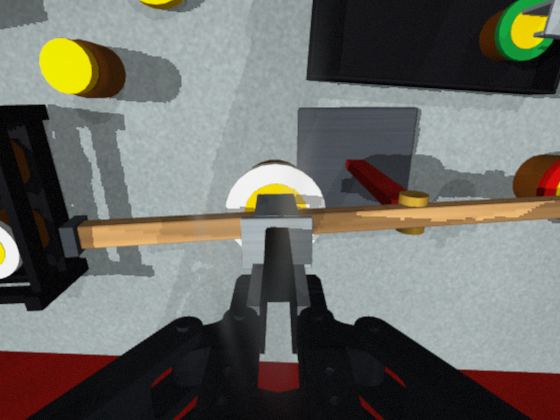

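```bash
python3 - <<'E'
from h import *
r=env.movel(B(0,-0.103,0.269),rate=0.05,contact_N=9); print(r,current_tcp_pos(),F(15))
for n in ("scene","top"):
    im=eyes.get_image(n); cv2.imwrite(f"pics/{n}4.png",im["pixels"])
im=eyes.get_image("wrist"); cv2.imwrite("pics/w4.png",im["pixels"])
a=cv2.imread("pics/scene4.png")[110:310,140:340]
b=cv2.imread("pics/w4.png")[80:420,60:500]
cv2.imwrite("pics/m4.png",np.hstack([cv2.resize(a,(340,340)),b])); print(current_time())
E
```

```text
False [ 0.64024673 -0.14013819  0.26951686] (array([ 0.056, -1.845, -1.083, -0.299,  0.025, -0.002]), np.float64(0.66))
11.8833
```

View pics/m4.png

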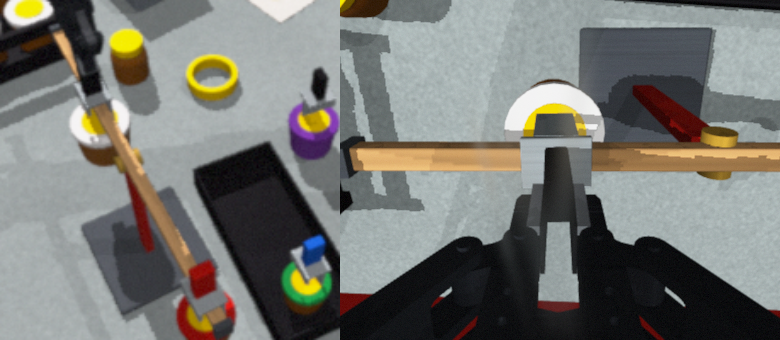

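```bash
cat >> h.py <<'E'
def tilt(im,smin=-0.24,smax=0.2):
    C=cloud(im); px=im["pixels"].astype(int); z=C[...,2]
    d=C[...,:2]-MID; s=d@UB; n=d@NB
    best=None
    m=(abs(n)<0.012)&(s>smin)&(s<smax)&(z>0.19)&(z<0.28)&(px[...,2]-px[...,0]>40)&(im["range_z"]>0)&(px[...,2]<250)
    S,Z,N=s[m],z[m],n[m]
    k=(abs(Z-0.235)<0.045)
    S,Z,N=S[k],Z[k],N[k]
    # robust line through (0,.235)-ish, iterate
    th=np.linspace(-0.17,0.17,341); sc=[np.sum(abs(Z-0.235+t*S)<0.003) for t in th]; t=th[int(np.argmax(sc))]
    for _ in range(3):
        k=abs(Z-0.235+t*S)<0.005; f=np.polyfit(S[k],Z[k],1); t=-f[0]
    return round(t,4),round(f[1],4),int(k.sum()),round(float(np.median(N[k])),4)
def snap(name,tag):
    im=eyes.get_image(name); cv2.imwrite(f"pics/{name}{tag}.png",im["pixels"]); np.savez(f"{name}{tag}.npz",**{k:im[k] for k in("pixels","range_z","K","cam_to_world")}); return im
E
python3 - <<'E'
from h import *
hand.release(); print(current_time())
env.movel(B(0,-0.103,0.36),rate=0.2)
env.goto([0.4655,0.1315,0.24],Q(-0.7)); print(F(20),current_time())
for n in("scene","top"): print(n,tilt(snap(n,"5")))
print(tilt(dict(np.load("scene0.npz"))),tilt(dict(np.load("top0.npz"))))
a=cv2.imread("pics/scene5.png")[110:310,140:340];b=cv2.imread("pics/top5.png")[90:290,160:420]
cv2.imwrite("pics/m5.png",np.hstack([cv2.resize(a,(340,340)),cv2.resize(b,(442,340))]))
E
```

```text
12.5917
(array([ 0.015, -0.01 , -0.306,  0.   ,  0.003,  0.001]), np.float64(0.549)) 14.8333
scene (np.float64(-0.1611), np.float64(0.2346), 905, -0.0002)
top (np.float64(-0.1592), np.float64(0.2343), 948, 0.0009)
(np.float64(0.1617), np.float64(0.2354), 1466, -0.0008) (np.float64(0.1638), np.float64(0.2348), 1134, 0.001)
```

View pics/m5.png

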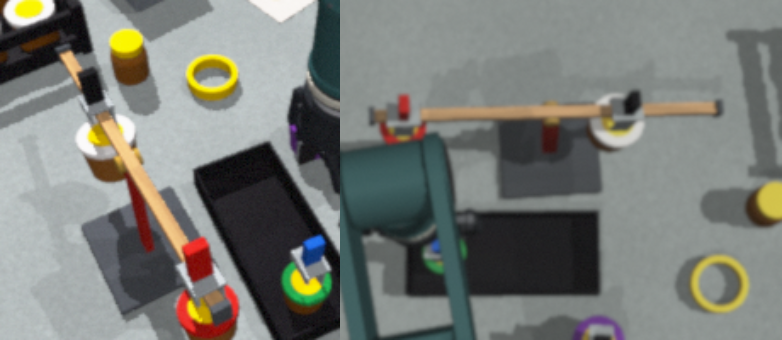

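```bash
python3 - <<'E'
from h import *
env.movel([0.4665,0.1315,0.17],rate=0.15)
env.movel([0.4665,0.1315,0.143],rate=0.1,contact_N=8)
hand.gripper_close(40); print("op",current_opening(),current_tcp_pos())
env.movel([0.4665,0.1315,0.308],rate=0.15)
env.goto(B(-0.09,0.08,0.308),Q(2.9)); env.sleep(0.1); print(F(50),current_time())
env.movel(B(0,0.08,0.308),rate=0.08)
print(current_tcp_pos(),F(5)[0][:3])
snap("wrist","6");im=snap("scene","6");a=cv2.imread("pics/scene6.png")[150:330,160:340]
cv2.imwrite("pics/m6.png",np.hstack([cv2.resize(a,(340,340)),cv2.imread("pics/wrist6.png")[80:420,60:500]])); print(current_time())
E
```

```text
op 0.13893684881521096 [0.46669328 0.1314188  0.14334426]
(array([-4.50e-02,  3.10e-02, -2.04e+00,  4.00e-03,  2.00e-03, -3.00e-03]), np.float64(0.568)) 19.3833
[0.63068968 0.04290233 0.30829502] [ 0.011  0.178 -2.139]
20.8417
```

View pics/m6.png

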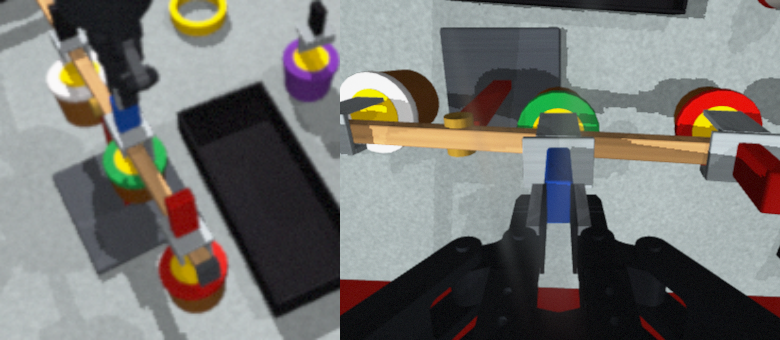

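```bash
python3 - <<'E'
from h import *
r=env.movel(B(0,0.078,0.269),rate=0.05,contact_N=9); print(r,current_tcp_pos(),F(15))
hand.release()
env.movel(B(0,0.078,0.33),rate=0.15)
env.goto(B(-0.2,0.0,0.36),Q(2.9))
for i in range(4):
    env.sleep(0.3); print(current_time(),[tilt(snap(n,f"7{i}")) for n in("scene","top")])
a=cv2.imread("pics/scene73.png")[110:330,140:360];b=cv2.imread("pics/top73.png")[90:290,160:420]
cv2.imwrite("pics/m7.png",np.hstack([cv2.resize(a,(340,340)),cv2.resize(b,(442,340))]))
E
```

```text
False [0.6311     0.04119783 0.26951506] (array([-0.559,  2.098,  1.438,  0.372,  0.125,  0.007]), np.float64(0.557))
24.4667 [(np.float64(-0.0387), np.float64(0.2348), 839, -0.0002), (np.float64(-0.0388), np.float64(0.2345), 806, 0.0009)]
24.8667 [(np.float64(-0.0386), np.float64(0.2348), 842, -0.0002), (np.float64(-0.0378), np.float64(0.2345), 834, 0.001)]
25.2667 [(np.float64(-0.039), np.float64(0.2348), 839, -0.0003), (np.float64(-0.0381), np.float64(0.2345), 814, 0.001)]
25.6667 [(np.float64(-0.0392), np.float64(0.2348), 841, -0.0003), (np.float64(-0.0382), np.float64(0.2344), 796, 0.0012)]
```

View pics/m7.png

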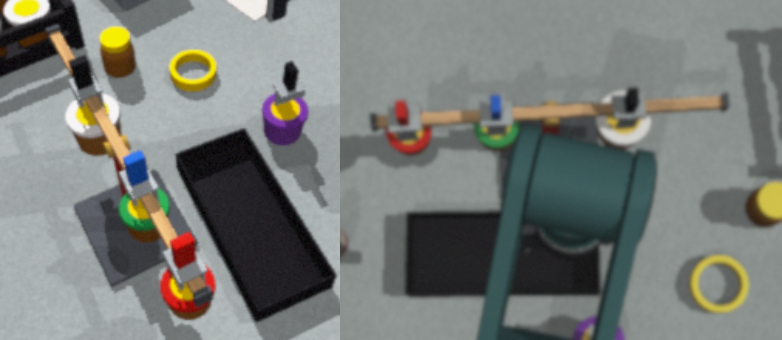

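```bash
cat > slide.py <<'E'
from h import *
def slide(s0,s1,th0,tag):
    zc=0.269+0.001+s0*(-th0)
    sc=s0+0.031*th0*1.0   # tab top leans
    env.goto(B(0,sc,0.33),Q(2.9)); env.movel(B(0,sc,zc),rate=0.12,contact_N=6); f0=F(10)[0]
    hand.gripper_close(20); print("op",current_opening(),f0[:3],F(10)[0])
    env.movel(B(0,s0,0.2695),rate=0.05,contact_N=12)
    print("slid stop",env.movel(B(0,s1,0.2695),rate=0.02,contact_N=12),current_tcp_pos(),(current_tcp_pos()[:2]-MID)@UB,F(15)[0])
    hand.release(); env.movel(B(0,s1,0.33),rate=0.15)
    env.goto(B(-0.2,0.0,0.36),Q(2.9))
    for i in range(4):
        env.sleep(0.3); print(current_time(),[tilt(snap(n,f"{tag}{i}")) for n in("scene","top")])
    a=cv2.imread(f"pics/scene{tag}3.png")[110:330,140:360];b=cv2.imread(f"pics/top{tag}3.png")[90:290,160:420]
    cv2.imwrite(f"pics/m{tag}.png",np.hstack([cv2.resize(a,(340,340)),cv2.resize(b,(442,340))]))
E
python3 -c "
from slide import *
slide(0.0777,0.0897,-0.0385,'8')"
```

```text
op 0.14047439198527423 [-0.124  0.048  0.392] [ 0.254  0.433 -0.047  0.021  0.011  0.003]
slid stop False [0.63046689 0.05278421 0.26948791] 0.08989596249037703 [ 0.089 -0.774  0.865 -0.232  0.005 -0.004]
31.9417 [(np.float64(-0.0019), np.float64(0.235), 892, -0.0003), (np.float64(-0.0023), np.float64(0.2345), 832, 0.001)]
32.3417 [(np.float64(-0.0021), np.float64(0.2349), 887, -0.0003), (np.float64(-0.0002), np.float64(0.2346), 820, 0.001)]
32.7417 [(np.float64(-0.0016), np.float64(0.235), 882, -0.0004), (np.float64(-0.0009), np.float64(0.2344), 813, 0.001)]
33.1417 [(np.float64(-0.0011), np.float64(0.235), 888, -0.0004), (np.float64(-0.0009), np.float64(0.2345), 824, 0.0011)]
```

View pics/m8.png

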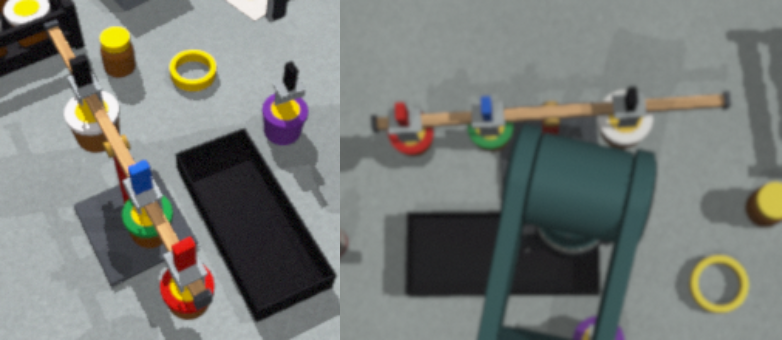

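The bar now reads about -0.001 rad in both cameras, which is level. All three tubs hang on it, nothing touches it and the bystanders haven't moved. I'm handing the job in.

```bash
python3 -c "
from h import *
print(current_time(),[tilt(snap(n,'9')) for n in('scene','top')]); env.job_done()"
```

```text
33.2417 [(np.float64(-0.0023), np.float64(0.2349), 881, -0.0003), (np.float64(-0.0025), np.float64(0.2346), 815, 0.001)]
the job is handed in; nothing more can be done
```

The bar hangs level by itself with all three tubs on it and the gripper clear of everything. I handed the job in at 33 s.

- **Big tub:** I hung the white-lidded tub (about 0.38 kg by wrist force) 103 mm right of the middle and let go. The bar tipped right to its stop.
- **Small tub:** I hung the green-lidded tub (about 0.2 kg) 78 mm left and let go. The bar settled at -0.039 rad, right side low, so I gently slid the small tub out to about 90 mm left and let go again.
- **Level check:** the scene and top cameras agreed to within 2 mrad throughout. The bar read between 0 and -0.0025 rad over the last 1.3 s, with no steady drift beyond camera noise; the last reading was -0.002.
- **Forces:** I saw only a few newtons on the bar.
- **Bystanders:** I never touched the sauce bottle, the jar, the tape roll or the purple look-alike. I checked this only by eye, and the last close pictures cut off the sauce bottle.

No checks failed.

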